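# Pin the fixture's hold-down arm with the quarter-turn thumbscrew

## Task

Swing the welding fixture's yellow hold-down arm back over its block so that the holes line up, then thread the red thumbscrew down through the arm and the nut plate below (the nut plate sits a little off, so feel for its hole with light pressure, never force the screw against the fixture). Press it fully home against the spring collar, turn it a quarter so that its wings are caught under both keepers, and let go; leave the blue screw and everything else on the table alone.

Things in the scene. Friction and masses are not known exactly. Their poses are not given: they have to be found in the camera images.
- fixture: Welding fixture fixed to the table: steel plate 110 x 270 x 10 mm with a grey block (80 x 60 mm, top at 40 mm height), a short square tube and the upright pivot of a yellow arm. Origin at table level under the block's centre, z up; pivot at y = +160 mm. The arm (8 mm thick, underside at 41 mm, top at 49 mm height) passes over the block; home, it runs along -y from the pivot to the block.
- socket (a point): Centre of the block's top face (40 mm height): NOMINAL place of the screw's hole. The hole (11.5 mm along fixture x, 14.5 mm along y) is in a brass nut plate 40 x 26 mm, flush with the block's top and held fast, but 2.8 to 7 mm off nominal along fixture x, to one side or the other (not along y). The offset is not measured: feel for it. On the plate the tip stops at 40 mm height, in the hole it drops to 16 mm.
- swing (a joint): Angle of the yellow arm, rad; 0: its hole is over the socket; positive: open, towards the fixture's +x. At angle q it points from the pivot along (sin q, -cos q) in the fixture's x, y. Stays where left (friction 0.35 N m: about 2.5 N sideways at its hole, 5 N at its handle). Pushing the screw sideways in its hole carries the arm along.
- swing_hole (a point): Centre of the arm's round through hole, 12.5 mm in diameter, at the arm's top face (49 mm height), 160 mm from the pivot. Own x across the arm, y along it towards the pivot.
- collar_top (a point): Centre of the top of the copper spring collar around the arm's hole: 28 mm outside, 18 mm inside diameter, 5 mm above the arm (54 mm height). Pressed down it gives way by up to 5 mm: 4 N to start, 2 N more per mm.
- keeper_right (a point): Steel keeper on the arm at the hole's own +x side, an inverted L; point at mid-roof, top (62.5 mm height). Roof from 15.5 to 32 mm off the hole's centre, 18 mm wide along the arm, underside at 57.5 mm height; its post begins 25 mm off the hole's centre.
- keeper_left (a point): The mirror-image keeper at the hole's own -x side.
- handle (a point): Centre of the black round handle that stands on the arm, 22 mm in diameter, from 64 to 94 mm height, this point at 77 mm; 75 mm from the pivot towards the hole.
- screw_grip (a point): Red quarter-turn thumbscrew, 90 g: middle of its upright red grip fin (28 mm along own x, 11 mm thick along own y, from 14 to 50 mm above the shoulder), 36 mm above the shoulder. Own z up along the screw, own x along its wings. It stands in a hole of the rack, shoulder at 36 mm height.
- screw: The red thumbscrew; origin on its axis at the shoulder, the underside of its two wings (together 42 mm along own x, 14 mm wide, 5 mm thick). To lock: wings along the arm, shank through both holes, press until the wings are below the roofs (shoulder at 50 to 51 mm height, 10 to 12 N), turn 90 degrees either way, let go: the collar lifts the wings against the roofs (shoulder at 52.5 mm).
- screw_tip (a point): Middle of the blunt lower end of the red thumbscrew's shank (10 mm in diameter), 30 mm below its shoulder and 66 mm below screw_grip; axes as screw_grip.
- rack: Wooden rack fixed to the table, 55 x 160 mm, 36 mm high, origin under its centre, two holes at y = +40 and -40 mm; one holds the red screw, the other the blue one.
- fat_screw: Thumbscrew of the same shape with a blue fin and a 15 mm shank that fits no hole of the fixture: leave it. Origin on its axis at the shoulder.
- hammer: Hammer lying on the table, leave it.
- brush: Brush lying on the table, leave it.
- spray: Teal and silver can, 64 mm across, 170 mm high, leave it; origin under its centre.
- angle: Angle-iron offcut, 90 x 35 x 35 mm, leave it.
- offcut: Square-tube offcut, 100 x 40 x 40 mm, leave it.
- cup: Green metal cup, 70 mm across, 80 mm high, leave it; origin under its centre.
Not all that is in view belongs to the job. Leave any brown or turquoise look-alike of the screw alone.

How it is judged:
By the outcome, as a careful person would: the job done as asked, in the order asked, and still so for the second after the job is handed in, with the robot touching nothing.
It also fails if it takes over 72 s, if anything falls off the work surface, if the arm or the gripper's body presses on something with over 40 N, if the wrist force passes 120 N, or if a joint passes its speed limit or range.

## Robot

A 7-joint arm with a two-finger parallel gripper is mounted at the origin on the work surface. World frame = base frame: x ahead of the robot, y to its left, z up, the work surface at z = 0. Lengths are in m, angles in rad, forces in N, time in s.
With the tool pointing down it reaches from about 0.4 to 0.875 m from the base axis. Payload 19.3 kg.
Tool frame: the origin (TCP) lies at the very end of the fingers, on their centre line; the grasp point (between the pads) lies 19 mm behind it; z points along the fingers, y is the direction in which the jaws open and shut (so a half turn about z gives the same grasp; the last joint's range is limited). The gripper opens to 85 mm and grips with 20 to 120 N. Pads are 22 mm wide; open, the fingers measure 114 mm over their backs; the gripper's body (76 mm by 85 mm) begins 54 mm behind the grasp point. The pads swing forward as they close: fully open they stand 13 mm farther back than shut.
Start: joints at [1.169, 0.521, -0.036, 1.599, 0.021, 1.021, -0.113], TCP at [0.204, -0.591, 0.231] pointing down, gripper open.
Joint ranges: [-2.91, 2.91], [-0.3, 2.13], [-1.5, 1.42], [0.17, 2.43], [-1.26, 4.41], [0.16, 1.93], [-2.52, 2.52]. Speed limits (rad/s): [1.89, 1.89, 2.39, 2.39, 3.01, 3.01, 3.01].

## Interface

Orientations are given as [roll, pitch, yaw] about the fixed x, y, z axes, in that order (R = Rz(yaw) Ry(pitch) Rx(roll)).
In Python, from workcell import bot gives the robot as it stands.
- The arm moves only by the tool apply_moves, never from a script. Its argument "commands" is a list of rows, each an object with "travel": the shift along the tool's x, y, z in m, a list of three; "twist": the turn, a rotation vector about the tool's x, y, z in degrees, a list of three; "claw": the finger opening in m, from 0 to 0.0854. A call has 1 to 10 rows; each row is the pose to reach, as a shift and turn from the pose commanded when the call began, along the tool's axes at that moment; what a row does not reach only later rows make up. A row lasts 1/10 s, in which the tool goes at most 50 mm and 8.59 degrees, less where a joint would pass 70% of its speed; a pose out of reach is approached as far as the arm can. A call with a gripper value outside its range is refused whole. The fingers move at their own pace and stop on an object; "force" is the grip in N (left out, the last holds). Time passes only in rows, so rows that repeat a pose let the fingers close. It gives the time, the measured TCP pose, the force and the opening at its end, in the units of the state.
- bot.observe(): the state, without advancing time (a new reading comes with each control period).
- bot.grab_frame(name): name is "side" or "top"; returns a dict with "frame" (420x560x3 uint8, blue, green, red), "fx", "fy", "cx", "cy" (pixels), "dist" ([k1, k2, p1, p2, k3] as OpenCV has them; the pictures are not rectified), "pose" (4x4, takes a point from camera to world coordinates). Camera axes: x right, y up, looking along -z (the intrinsics and any distortion apply to the point x, -y, -z); pixel columns grow to the right and rows downward; lengths in m; the calibration is good to about 2 mm. A picture is of the moment at which its call begins. There is no depth.
- bot.job_done(): hands the job in, once; it reports no verdict.
The state is a dict: "clock": time; "qpos": joint angles; "qd": joint speeds; "joint_efforts": joint torques, N m; "position": TCP position; "tool_rot": TCP orientation; "force": force on the tool from outside, world axes, zero at the start; "moment": the same for the moment, N m; "grip_width": finger opening in m.
Only numpy, scipy, OpenCV 4.12 (cv2) and the standard library are available. Lean on these libraries where they do the work, as an engineer would, in place of code of your own. Each camera call takes 0.05 s, during which the arm holds its last target.

## Working session

There is one attempt and no reset: what is moved stays moved. The work goes in short steps, Python scripts to look and compute and a tool call to move; the robot and the scene stay as the last step left them, time stands still between calls to the robot, and variables do not carry over. Pictures are saved under pics/ and viewed, and the job is handed in when it is done.

Besides the shell and the picture viewer there is one more tool, called after "Emit:" as name([rows], argument=value, ...), one row to a line, values as JSON. apply_moves: Moves the arm, as the interface text tells. Its arguments: {"type":"object","properties":{"commands":{"type":"array"},"force":{"type":"number"}},"required":["commands"]}

```bash
ls; mkdir -p pics
python3 - <<'E'
from workcell import bot
import cv2,numpy as np,pickle
s=bot.observe();print(s)
for n in("side","top"):
    f=bot.grab_frame(n);cv2.imwrite(f"pics/{n}0.png",f["frame"]);pickle.dump(f,open(f"{n}0.pkl","wb"))
    print(n,{k:v for k,v in f.items() if k!="frame"})
E
```

```text
pics
{'clock': 0.0, 'qpos': array([ 1.16880023,  0.52201254, -0.0363058 ,  1.60000411,  0.02117613,
        1.02109725, -0.11276249]), 'qd': array([ 7.21824476e-04, -8.26837671e-04,  1.62004504e-03, -7.46708306e-05,
        1.39100617e-04, -1.37262445e-03, -1.77882188e-03]), 'joint_efforts': array([ 2.25530996e-03, -9.27103114e+01,  1.98106885e+00, -3.69924688e+01,
        1.80457189e-02,  8.30039091e-03,  1.58935836e-05]), 'position': array([ 0.20343777, -0.59060629,  0.23072828]), 'tool_rot': array([-3.14045777e+00,  7.16900746e-05,  3.31792389e-01]), 'force': array([ 0.6442407 , -0.13275279, -0.42463733]), 'moment': array([-0.00629737,  0.05820945,  0.00412685]), 'grip_width': 0.08530481271999923}
side {'fx': 390.8135303346451, 'fy': 390.8135303346451, 'cx': 284.0624808526382, 'cy': 209.74143840021708, 'dist': array([-0.04988789,  0.        ,  0.        ,  0.        ,  0.        ]), 'pose': array([[ 0.96445791,  0.13843943, -0.22506768,  0.31786599],
       [-0.26327616,  0.5760182 , -0.77387899, -0.91426705],
       [ 0.02250772,  0.80562867,  0.59199311,  0.75804461],
       [ 0.        ,  0.        ,  0.        ,  1.        ]])}
top {'fx': 408.8975329094103, 'fy': 408.8975329094103, 'cx': 282.0418798754086, 'cy': 219.74946260258344, 'dist': array([-0.06640158,  0.        ,  0.        ,  0.        ,  0.        ]), 'pose': array([[ 0.00386273,  0.98933776, -0.14558801,  0.39934702],
       [-0.99977044,  0.006889  ,  0.02028811,  0.00535228],
       [ 0.02107475,  0.14547623,  0.98913726,  1.2266958 ],
       [ 0.        ,  0.        ,  0.        ,  1.        ]])}
```

View pics/side0.png

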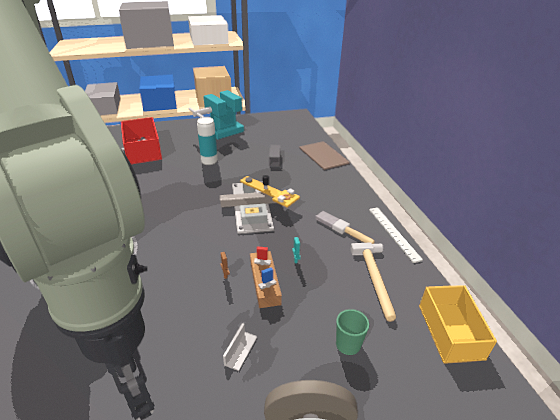

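View pics/top0.png

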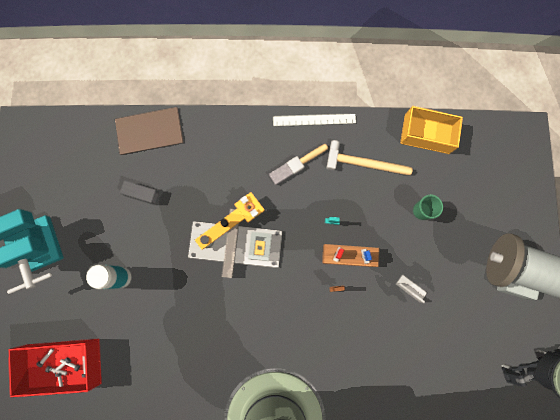

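```bash
cat > h.py <<'E'
import numpy as np,cv2,pickle
def load(n): return pickle.load(open(n+".pkl","rb"))
def K(f): return np.array([[f["fx"],0,f["cx"]],[0,f["fy"],f["cy"]],[0,0,1.]])
def px2w(f,u,v,z):
    p=cv2.undistortPoints(np.array([[[u,v]]],float),K(f),f["dist"])[0,0]
    d=f["pose"][:3,:3]@np.array([p[0],-p[1],-1]);o=f["pose"][:3,3]
    return o+d*(z-o[2])/d[2]
def w2px(f,P):
    P=np.atleast_2d(np.array(P,float))
    c=(P-f["pose"][:3,3])@f["pose"][:3,:3]; c=c*[1,-1,-1]
    return cv2.projectPoints(c,np.zeros(3),np.zeros(3),K(f),f["dist"])[0][:,0]
def crop(f,u0,v0,w,h,k,name,pts=None):
    im=cv2.resize(f["frame"][v0:v0+h,u0:u0+w],None,fx=k,fy=k,interpolation=cv2.INTER_CUBIC)
    if pts is not None:
        for p in pts: cv2.drawMarker(im,(int((p[0]-u0+.5)*k),int((p[1]-v0+.5)*k)),(255,0,255),0,8,1)
    cv2.imwrite(f"pics/{name}.png",im)
E
python3 - <<'E'
from h import *
t=load("top0");s=load("side0")
crop(t,180,180,110,110,7,"tA");crop(t,310,205,100,100,6,"tB");crop(s,210,160,110,80,7,"sA");crop(s,210,220,100,100,6,"sB")
E
```

```text
(no output)
```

View pics/tA.png

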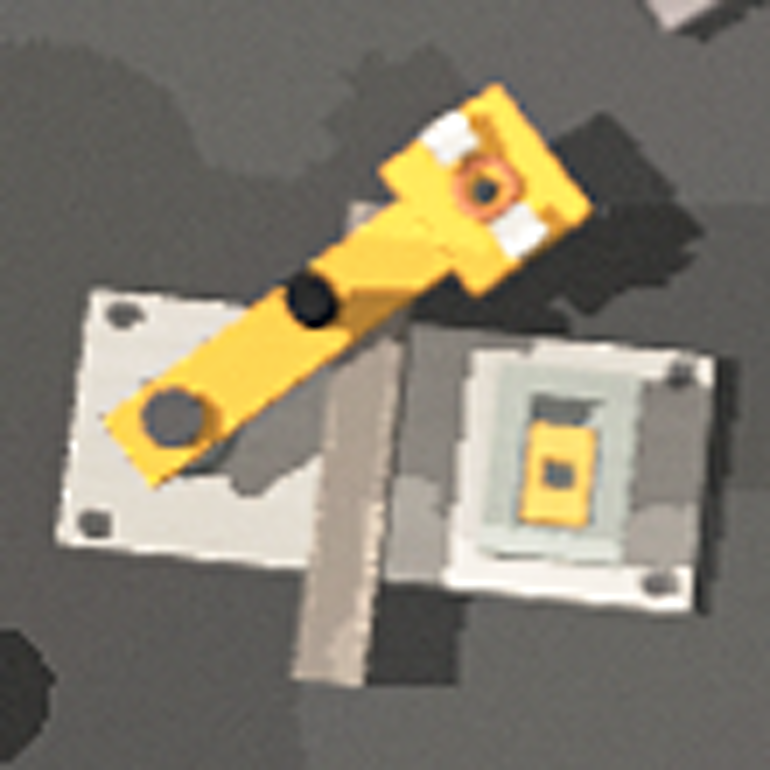

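View pics/tB.png

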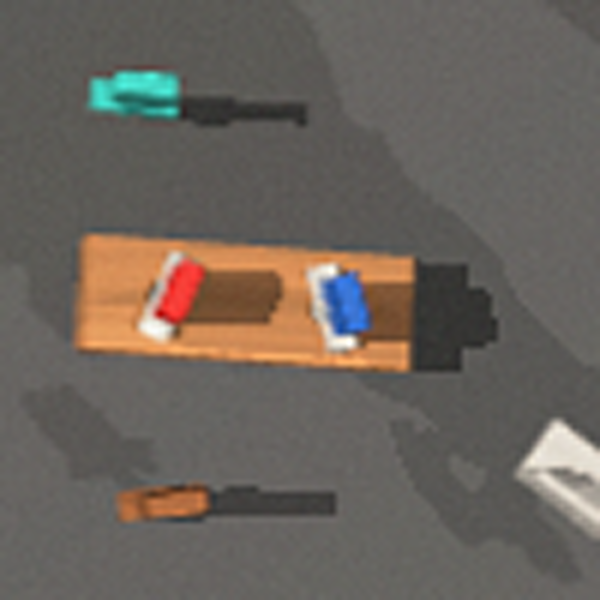

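View pics/sA.png

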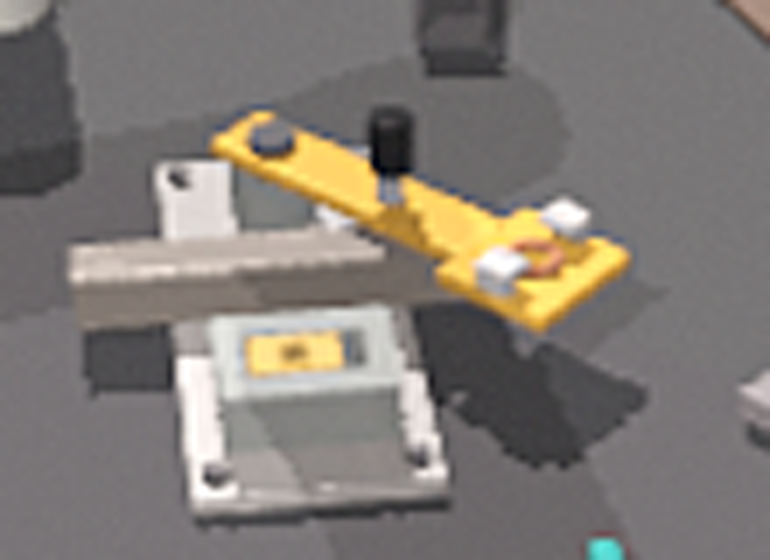

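View pics/sB.png

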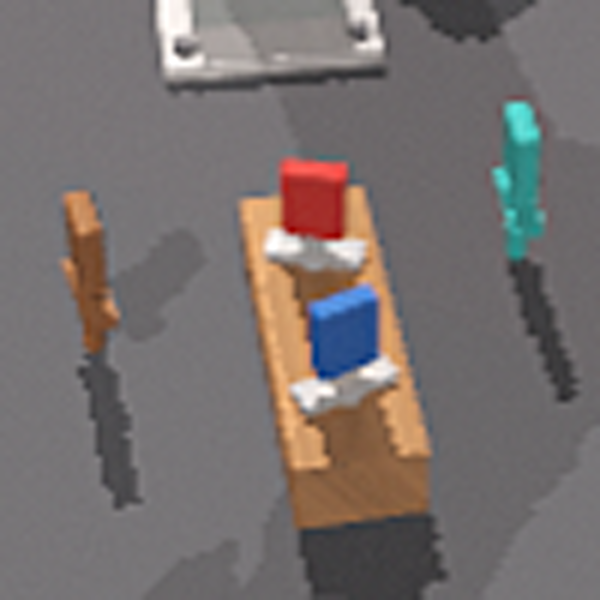

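Run:
```python
from h import *
t=load("top0");s=load("side0")
g=lambda u,v,z,k=7,o=(180,180):px2w(t,u/k+o[0]-.5,v/k+o[1]-.5,z)*1000
gs=lambda u,v,z,k=7,o=(210,160):px2w(s,u/k+o[0]-.5,v/k+o[1]-.5,z)*1000
np.set_printoptions(precision=1,suppress=True)
for n,p in dict(TL=(92,290),TR=(715,355),BR=(690,610),BL=(57,545)).items(): print(n,g(*p,.01))
print("side plate FR,FL",gs(447,497,.01),gs(193,507,.01))
print("block", [g(*p,.04) for p in((500,365),(640,370),(622,562),(478,553))])
print("block side", [gs(*p,.04) for p in((212,318),(392,308),(408,378),(222,395))])
print("brass",[g(*p,.04) for p in((528,420),(595,424),(588,528),(518,522))],"hole",g(558,474,.04),"side",gs(295,352,.04))
print("brass side",[gs(*p,.04) for p in((245,335),(340,331),(347,368),(248,375))])
print("pivot",g(173,417,.054),gs(272,137,.054))
print("collar",g(488,188,.054),gs(537,257,.054))
print("keepers",g(450,137,.0625),g(522,228,.0625),gs(567,215,.0625),gs(502,265,.0625))
print("handle top",g(312,295,.094),gs(391,110,.094))
gb=lambda u,v,z:px2w(t,u/6+310-.5,v/6+205-.5,z)*1000
sb=lambda u,v,z:px2w(s,u/6+210-.5,v/6+220-.5,z)*1000
print("fin top", gb(183,289,.086),sb(315,168,.086))
print("wings", gb(180,255,.041),gb(157,335,.041),sb(272,243,.041),sb(362,255,.041))
print("rack",[gb(*p,.036) for p in((82,235),(415,257),(410,370),(77,350))])
print("blue fin",gb(347,302,.086))
```

```text
TL [573.  248.9  10. ]
TR [546.7 -18.5  10. ]
BR [438.   -8.4  10. ]
BL [463.7 260.   10. ]
side plate FR,FL [543.1 -30.7  10. ] [436.  -11.6  10. ]
block [array([538.3,  71.7,  40. ]), array([536.6,  13.3,  40. ]), array([456.7,  20.1,  40. ]), array([460.1,  79.7,  40. ])]
block side [array([462.1,  81.6,  40. ]), array([542.4,  70.3,  40. ]), array([537.3,  17.3,  40. ]), array([456.3,  24.2,  40. ])]
brass [array([515.4,  59.7,  40. ]), array([513.9,  31.9,  40. ]), array([470.6,  34.3,  40. ]), array([473. ,  63.3,  40. ])] hole [493.  47.  40.] side [493.2  47.6  40. ]
brass side [array([474.1,  65.4,  40. ]), array([515.8,  58.5,  40. ]), array([513. ,  30.7,  40. ]), array([469.9,  35.8,  40. ])]
pivot [514.2 204.9  54. ] [513.9 204.2  54. ]
collar [610.7  77.   54. ] [611.4  74.9  54. ]
keepers [630.5  92.5  62.5] [592.5  62.2  62.5] [630.6  92.8  62.5] [590.9  60.4  62.5]
handle top [559.6 144.1  94. ] [561.1 151.3  94. ]
fin top [ 475.2 -180.8   86. ] [ 475.3 -180.2   86. ]
wings [ 494.7 -186.9   41. ] [ 455.9 -175.1   41. ] [ 456.7 -174.6   41. ] [ 493.3 -191.4   41. ]
rack [array([ 504.7, -139.8,   36. ]), array([ 494.6, -303.7,   36. ]), array([ 439.4, -299.7,   36. ]), array([ 448.7, -136.8,   36. ])]
blue fin [ 469.4 -257.9   86. ]
```

```bash
cat >> h.py <<'E'
def rot(rpy):
    from scipy.spatial.transform import Rotation as R
    return R.from_euler('xyz',rpy)
def plan(pos,rpy,tpos,tyaw):
    from scipy.spatial.transform import Rotation as R
    a=rot(rpy);b=R.from_euler('xyz',[np.pi,0,tyaw])
    tr=a.inv().apply(np.array(tpos)-pos);tw=(a.inv()*b).as_rotvec(degrees=True)
    return tr.round(4),tw.round(2)
def box(cx,cy,z0,z1,yaw,lx,ly):
    c,s=np.cos(yaw),np.sin(yaw)
    return [(cx+c*x-s*y,cy+s*x+c*y,z) for x in(-lx/2,lx/2) for y in(-ly/2,ly/2) for z in(z0,z1)]
def fitbox(frames,masks,x0,z0,z1,lx,ly):
    from scipy.optimize import minimize
    k=8
    def cost(p):
        c=0
        for f,m in zip(frames,masks):
            h,w=m.shape
            q=w2px(f,box(p[0],p[1],z0,z1,p[2],lx,ly))
            ctr=q.mean(0);u0,v0=(ctr-20).astype(int)
            im=np.zeros((40*k,40*k),np.uint8)
            cv2.fillConvexPoly(im,cv2.convexHull(((q-[u0,v0]+.5)*k).round().astype(np.int32)),1)
            im=cv2.resize(im.astype(np.float32),(40,40),interpolation=cv2.INTER_AREA)
            full=m.astype(np.float32).copy();sub=full[v0:v0+40,u0:u0+40]
            c+=abs(im-sub).sum()+full.sum()-sub.sum()
        return c
    best=None
    for y in np.linspace(x0[2]-.6,x0[2]+.6,7):
        r=minimize(cost,[x0[0],x0[1],y],method='Nelder-Mead',options=dict(initial_simplex=[[x0[0],x0[1],y],[x0[0]+.004,x0[1],y],[x0[0],x0[1]+.004,y],[x0[0],x0[1],y+.2]],xatol=1e-4))
        if best is None or r.fun<best.fun: best=r
    return best.x,best.fun
def redmask(f,u0,v0,w,h):
    hsv=cv2.cvtColor(f["frame"],cv2.COLOR_BGR2HSV);m=((hsv[...,0]<6)|(hsv[...,0]>174))&(hsv[...,1]>150)
    o=np.zeros(m.shape,bool);o[v0:v0+h,u0:u0+w]=m[v0:v0+h,u0:u0+w];return o
E
python3 - <<'E'
from h import *
t=load("top0");s=load("side0")
ms=[redmask(t,325,240,30,30),redmask(s,250,240,25,25)];print([m.sum() for m in ms])
print(fitbox([t],[ms[0]],(.475,-.181,-.35),.05,.086,.028,.011))
print(fitbox([s],[ms[1]],(.475,-.181,-.35),.05,.086,.028,.011))
print(fitbox([t,s],ms,(.475,-.181,-.35),.05,.086,.028,.011))
from workcell import bot
o=bot.observe()
print(plan(o["position"],o["tool_rot"],(.5,-.2,.2),1.3), plan(o["position"],o["tool_rot"],(.5593,.145,.15),2.217))
E
```

```text
[np.int64(49), np.int64(125)]
(array([ 0.47519183, -0.18238209, -0.46841181]), np.float64(11.5))
(array([ 0.47461414, -0.18104173, -0.22284174]), np.float64(20.9375))
(array([ 0.47476456, -0.18144973, -0.26066922]), np.float64(38.09375))
(array([ 0.4076, -0.2727,  0.031 ]), array([-6.000e-02, -2.000e-02, -5.548e+01])) (array([ 0.5761, -0.5796,  0.0813]), array([-4.0000e-02, -5.0000e-02, -1.0802e+02]))
```

Emit:
apply_moves([
  {"travel":[0.408,-0.273,0.03],"twist":[0,0,-86],"claw":0.06},
  {"travel":[0.408,-0.273,0.03],"twist":[0,0,-86],"claw":0.06},
  {"travel":[0.408,-0.273,0.03],"twist":[0,0,-86],"claw":0.06},
  {"travel":[0.408,-0.273,0.03],"twist":[0,0,-86],"claw":0.06},
  {"travel":[0.408,-0.273,0.03],"twist":[0,0,-86],"claw":0.06},
  {"travel":[0.408,-0.273,0.03],"twist":[0,0,-86],"claw":0.06},
  {"travel":[0.408,-0.273,0.03],"twist":[0,0,-86],"claw":0.06},
  {"travel":[0.408,-0.273,0.03],"twist":[0,0,-86],"claw":0.06},
  {"travel":[0.408,-0.273,0.03],"twist":[0,0,-86],"claw":0.06},
  {"travel":[0.576,-0.58,0.06],"twist":[0,0,-108],"claw":0.06},
], force=20)

```text
clock: 1.1
position: [0.488, -0.183, 0.1995]
tool_rot: [3.14, -0.0, 1.838]
force: [1.1, 0.8, -0.4]
grip_width: 0.06
```

```bash
cat > st.py <<'E'
import sys
from h import *
from workcell import bot
o=bot.observe();np.set_printoptions(precision=4,suppress=True)
print(o["clock"],o["position"],o["tool_rot"],"F",o["force"].round(2),"M",o["moment"].round(3),"w",round(o["grip_width"],4),"q",o["qpos"].round(2))
if len(sys.argv)>1:
    a=[float(x) for x in sys.argv[1:5]];print(*plan(o["position"],o["tool_rot"],a[:3],a[3]))
E
python3 st.py .5593 .145 .11 2.217
```

```text
1.1 [ 0.488  -0.183   0.1995] [ 3.1403 -0.      1.8376] F [ 1.07  0.82 -0.39] M [ 0.018 -0.087 -0.002] w 0.06 q [ 0.63  0.43 -0.51  1.89  0.27  0.89  0.26]
[0.2976 0.1551 0.0897] [  0.07   0.01 -21.74]
```

Emit:
apply_moves([
  {"travel":[0.298,0.155,0.05],"twist":[0,0,-21.7],"claw":0.06},
  {"travel":[0.298,0.155,0.05],"twist":[0,0,-21.7],"claw":0.06},
  {"travel":[0.298,0.155,0.05],"twist":[0,0,-21.7],"claw":0.06},
  {"travel":[0.298,0.155,0.05],"twist":[0,0,-21.7],"claw":0.06},
  {"travel":[0.298,0.155,0.05],"twist":[0,0,-21.7],"claw":0.06},
  {"travel":[0.298,0.155,0.05],"twist":[0,0,-21.7],"claw":0.06},
  {"travel":[0.298,0.155,0.07],"twist":[0,0,-21.7],"claw":0.06},
  {"travel":[0.298,0.155,0.085],"twist":[0,0,-21.7],"claw":0.06},
  {"travel":[0.298,0.155,0.085],"twist":[0,0,-21.7],"claw":0.06},
])

```text
clock: 2.0
position: [0.5574, 0.1438, 0.1125]
tool_rot: [-3.138, -0.002, 2.213]
force: [-0.1, -0.5, 0.2]
grip_width: 0.06
```

```bash
cat > pic.py <<'E'
import sys
from h import *
from workcell import bot
n=sys.argv[1];tag=sys.argv[2]
f=bot.grab_frame(n);pickle.dump(f,open(f"{tag}.pkl","wb"));a=[int(x) for x in sys.argv[3:8]]
crop(f,*a,tag)
E
python3 pic.py side s1 200 140 120 90 6; python3 st.py .5593 .145 .071 2.217
```

```text
2.05 [0.5581 0.1429 0.1138] [-3.1393 -0.0006  2.2108] F [ 0.33 -0.77  0.51] M [-0.012 -0.049 -0.036] w 0.0602 q [ 0.04  0.65 -0.56  1.81  0.46  0.82 -0.11]
[0.001  0.0023 0.0428] [-0.13 -0.03 -0.35]
```

View pics/s1.png

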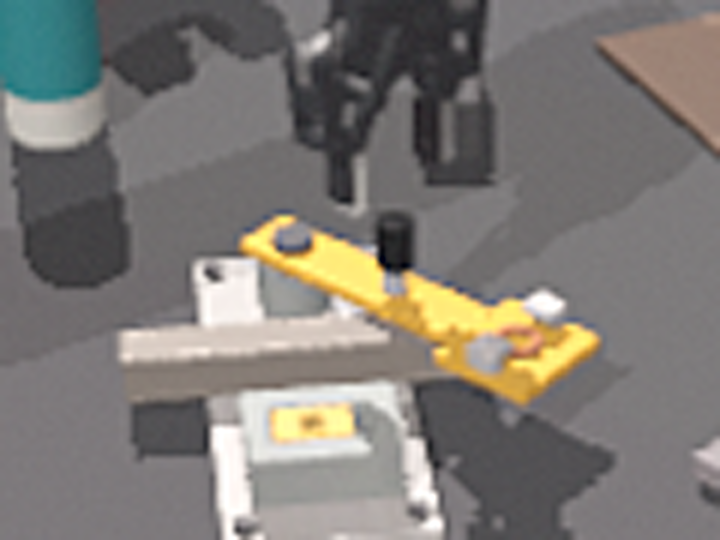

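Emit:
apply_moves([
  {"travel":[0.001,0.002,0.02],"twist":[0,0,0],"claw":0.06},
  {"travel":[0.001,0.002,0.042],"twist":[0,0,0],"claw":0.06},
  {"travel":[0.001,0.002,0.042],"twist":[0,0,0],"claw":0.02},
  {"travel":[0.001,0.002,0.042],"twist":[0,0,0],"claw":0.015},
  {"travel":[0.001,0.002,0.042],"twist":[0,0,0],"claw":0.015},
  {"travel":[0.001,0.002,0.042],"twist":[0,0,0],"claw":0.015},
  {"travel":[0.001,0.002,0.042],"twist":[0,0,0],"claw":0.015},
], force=30)

```text
clock: 2.75
position: [0.5605, 0.1449, 0.0742]
tool_rot: [3.14, 0.001, 2.21]
force: [-2.5, -1.9, 6.2]
grip_width: 0.0205
```

Run:
```python
from h import *
from workcell import bot
o=bot.observe();np.set_printoptions(precision=4,suppress=True)
print(o["position"],o["tool_rot"],o["force"],o["moment"],o["grip_width"])
p=o["position"];yaw=o["tool_rot"][2]
piv=np.array([.5142,.2047]);th=-.097
d=p[:2]-piv;print("r",np.linalg.norm(d))
c,s=np.cos(th),np.sin(th)
x,y=c*d[0]+s*d[1],-s*d[0]+c*d[1];q0=np.arctan2(x,-y);print("q0",q0)
for q in np.linspace(q0,-.034,9)[1:]:
    w=piv+.075*np.array([c*np.sin(q)+s*np.cos(q),s*np.sin(q)-c*np.cos(q)])
    print(round(q,3),w,*plan(p,o["tool_rot"],(*w,p[2]),yaw+q-q0))
```

```text
[0.5605 0.1449 0.0742] [3.1404 0.0012 2.2097] [-2.49   -1.8829  6.2491] [-0.5049  0.3623 -0.0139] 0.020512330795808505
r 0.07564801442270712
q0 0.7559382741194208
0.657 [0.5541 0.1412] [ 0.0009 -0.0074 -0.    ] [0.07 0.06 5.66]
0.558 [0.5476 0.1375] [ 0.0018 -0.0148 -0.    ] [ 0.07  0.06 11.32]
0.46 [0.5408 0.1346] [ 0.0035 -0.022  -0.    ] [ 0.08  0.06 16.97]
0.361 [0.5338 0.1323] [ 0.0058 -0.029  -0.    ] [ 0.08  0.05 22.63]
0.262 [0.5265 0.1307] [ 0.0089 -0.0357 -0.0001] [ 0.08  0.05 28.29]
0.163 [0.5192 0.1299] [ 0.0126 -0.0421 -0.0001] [ 0.09  0.04 33.95]
0.065 [0.5118 0.1297] [ 0.0169 -0.0482 -0.0001] [ 0.09  0.04 39.6 ]
-0.034 [0.5044 0.1303] [ 0.0218 -0.0537 -0.0001] [ 0.09  0.04 45.26]
```

Emit:
apply_moves([
  {"travel":[0.001,-0.0074,-0.002],"twist":[0,0,5.7]},
  {"travel":[0.0018,-0.0148,-0.002],"twist":[0,0,11.3]},
  {"travel":[0.0035,-0.022,-0.002],"twist":[0,0,17]},
  {"travel":[0.0058,-0.029,-0.002],"twist":[0,0,22.6]},
  {"travel":[0.0089,-0.0357,-0.002],"twist":[0,0,28.3]},
  {"travel":[0.0126,-0.0421,-0.002],"twist":[0,0,34]},
  {"travel":[0.0169,-0.0482,-0.002],"twist":[0,0,39.6]},
  {"travel":[0.0218,-0.0537,-0.002],"twist":[0,0,45.3]},
  {"travel":[0.0218,-0.0537,-0.002],"twist":[0,0,45.3]},
])

```text
invalid input at $.commands[0]: expected keys travel, twist, claw
```

```bash
python3 pic.py top t2 180 180 110 110 7;python3 pic.py side s2 200 140 120 90 6; python3 st.py .5044 .1303 .11 1.44
```

```text
2.85 [0.5605 0.1449 0.0742] [3.1404 0.0012 2.2097] F [-0.8  -2.56  4.84] M [-0.522  0.338 -0.018] w 0.0206 q [ 0.01  0.71 -0.53  1.82  0.5   0.75 -0.15]
[ 0.0217 -0.0537 -0.0359] [ 0.09  0.04 44.1 ]
```

View pics/t2.png

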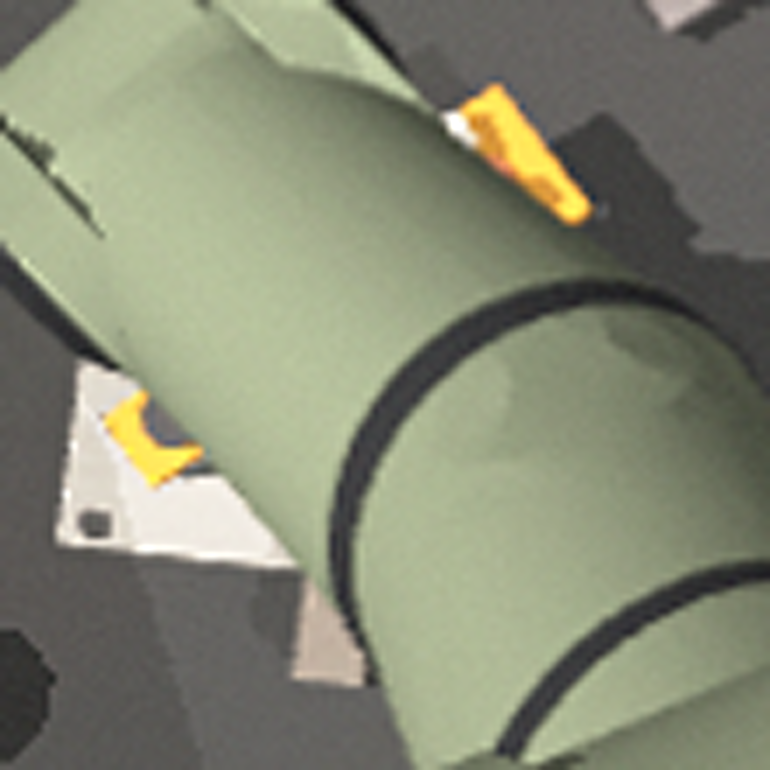

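View pics/s2.png

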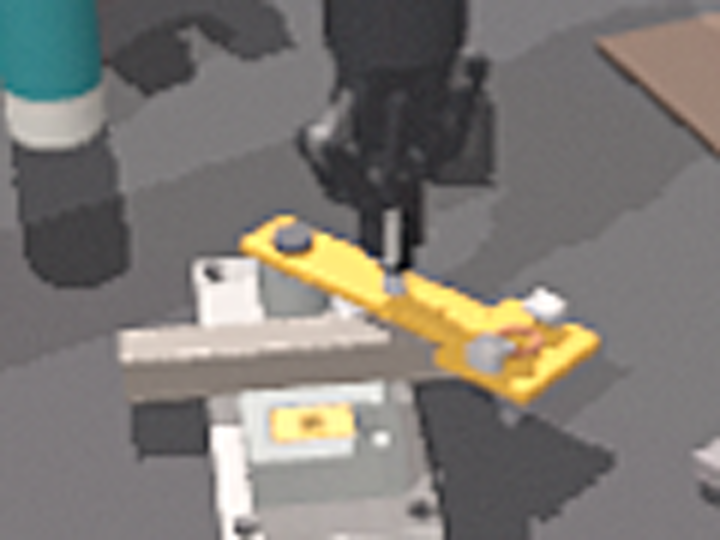

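Emit:
apply_moves([
  {"travel":[0.001,-0.0074,-0.002],"twist":[0,0,5.7],"claw":0.015},
  {"travel":[0.0018,-0.0148,-0.002],"twist":[0,0,11.3],"claw":0.015},
  {"travel":[0.0035,-0.022,-0.002],"twist":[0,0,17],"claw":0.015},
  {"travel":[0.0058,-0.029,-0.002],"twist":[0,0,22.6],"claw":0.015},
  {"travel":[0.0089,-0.0357,-0.002],"twist":[0,0,28.3],"claw":0.015},
  {"travel":[0.0126,-0.0421,-0.002],"twist":[0,0,34],"claw":0.015},
  {"travel":[0.0169,-0.0482,-0.002],"twist":[0,0,39.6],"claw":0.015},
  {"travel":[0.0218,-0.0537,-0.002],"twist":[0,0,45.3],"claw":0.015},
  {"travel":[0.0218,-0.0537,-0.002],"twist":[0,0,45.3],"claw":0.015},
  {"travel":[0.0218,-0.0537,-0.002],"twist":[0,0,45.3],"claw":0.015},
])

```text
clock: 3.85
position: [0.5034, 0.1304, 0.0748]
tool_rot: [-3.141, 0.001, 1.422]
force: [-0.9, -1.9, -13.5]
grip_width: 0.0204
```

```bash
python3 pic.py side s3 200 140 120 90 6; python3 st.py .5044 .1303 .11 1.44
```

```text
3.9 [0.5035 0.1304 0.0748] [-3.1409  0.0006  1.4218] F [ -1.86  -1.59 -12.51] M [-0.328  0.418 -0.308] w 0.0206 q [-0.13  0.61 -0.33  1.98  0.33  0.6  -0.82]
[ 0.      0.0008 -0.0352] [-0.04  0.03 -1.05]
```

View pics/s3.png

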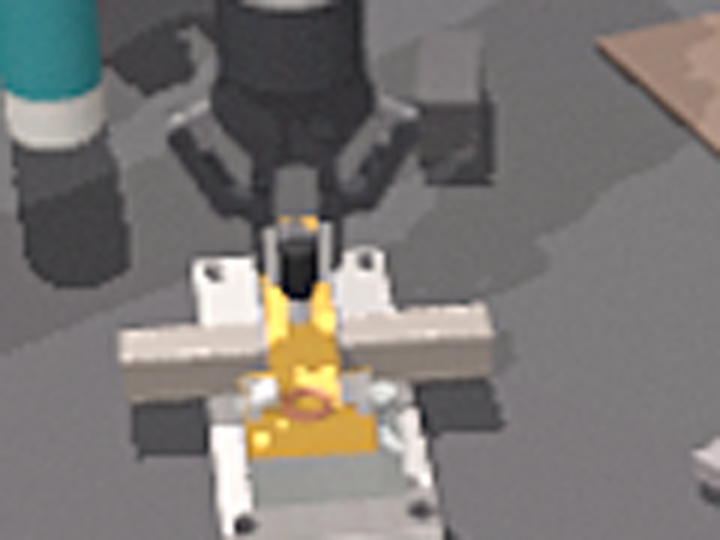

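Emit:
apply_moves([
  {"travel":[0,0,0.001],"twist":[0,0,0],"claw":0.05},
  {"travel":[0,0,0],"twist":[0,0,0],"claw":0.05},
  {"travel":[0,0,0],"twist":[0,0,0],"claw":0.05},
  {"travel":[0,0,-0.05],"twist":[0,0,0],"claw":0.05},
  {"travel":[0,0,-0.1],"twist":[0,0,0],"claw":0.05},
  {"travel":[0,0,-0.12],"twist":[0,0,0],"claw":0.05},
  {"travel":[0,0,-0.12],"twist":[0,0,0],"claw":0.05},
])

```text
clock: 4.6
position: [0.5054, 0.1313, 0.198]
tool_rot: [3.136, -0.002, 1.42]
force: [-0.6, 0.2, -0.3]
grip_width: 0.0504
```

```bash
python3 pic.py side s4 200 140 120 90 6; python3 st.py .475 -.1812 .15 -.33
```

```text
4.65 [0.5046 0.1309 0.1961] [ 3.1385 -0.0011  1.4199] F [-0.1  -0.44 -0.57] M [-0.003  0.047  0.021] w 0.0498 q [-0.06  0.42 -0.4   1.9   0.22  0.86 -0.72]
[-0.3131  0.0175  0.0458] [  0.07  -0.2  100.26]
```

View pics/s4.png

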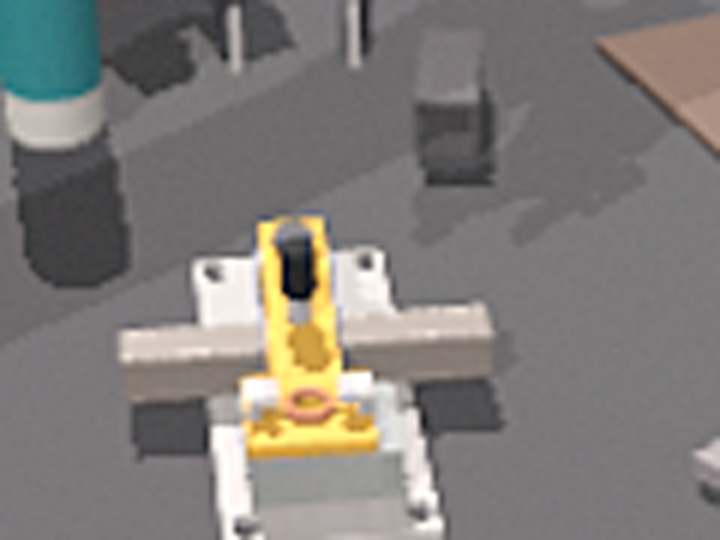

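```bash
python3 st.py .475 -.1812 .13 2.81
python3 - <<'E'
from h import *
s=load("s4");np.set_printoptions(precision=1,suppress=True)
print(px2w(s,308/6+200-.5,402/6+140-.5,.054)*1000)
E
```

```text
4.65 [0.5046 0.1309 0.1961] [ 3.1385 -0.0011  1.4199] F [-0.1  -0.44 -0.57] M [-0.003  0.047  0.021] w 0.0498 q [-0.06  0.42 -0.4   1.9   0.22  0.86 -0.72]
[-0.3131  0.0175  0.0658] [  0.19   0.07 -79.65]
[490.7  46.1  54. ]
```

Emit:
apply_moves([
  {"travel":[-0.313,0.0175,0.03],"twist":[0,0,-79.6],"claw":0.045},
  {"travel":[-0.313,0.0175,0.03],"twist":[0,0,-79.6],"claw":0.045},
  {"travel":[-0.313,0.0175,0.03],"twist":[0,0,-79.6],"claw":0.045},
  {"travel":[-0.313,0.0175,0.03],"twist":[0,0,-79.6],"claw":0.045},
  {"travel":[-0.313,0.0175,0.03],"twist":[0,0,-79.6],"claw":0.045},
  {"travel":[-0.313,0.0175,0.03],"twist":[0,0,-79.6],"claw":0.045},
  {"travel":[-0.313,0.0175,0.03],"twist":[0,0,-79.6],"claw":0.045},
  {"travel":[-0.313,0.0175,0.05],"twist":[0,0,-79.6],"claw":0.045},
  {"travel":[-0.313,0.0175,0.068],"twist":[0,0,-79.6],"claw":0.045},
  {"travel":[-0.313,0.0175,0.068],"twist":[0,0,-79.6],"claw":0.045},
])

```text
clock: 5.65
position: [0.4724, -0.181, 0.1237]
tool_rot: [3.141, -0.004, 2.815]
force: [-0.2, 0.5, 1.1]
grip_width: 0.0452
```

```bash
python3 pic.py side s5 210 190 120 100 6; python3 st.py .475 -.1812 .056 2.81;python3 pic.py top t5 180 180 110 110 7
```

```text
5.7 [ 0.4729 -0.181   0.1246] [ 3.1407 -0.0033  2.8218] F [ 0.03  0.02 -0.38] M [0.007 0.025 0.053] w 0.0451 q [ 0.72  0.56 -0.63  1.98  0.47  0.76  1.06]
[-0.0023  0.0004  0.0686] [ 0.05 -0.19  0.68]
```

View pics/s5.png

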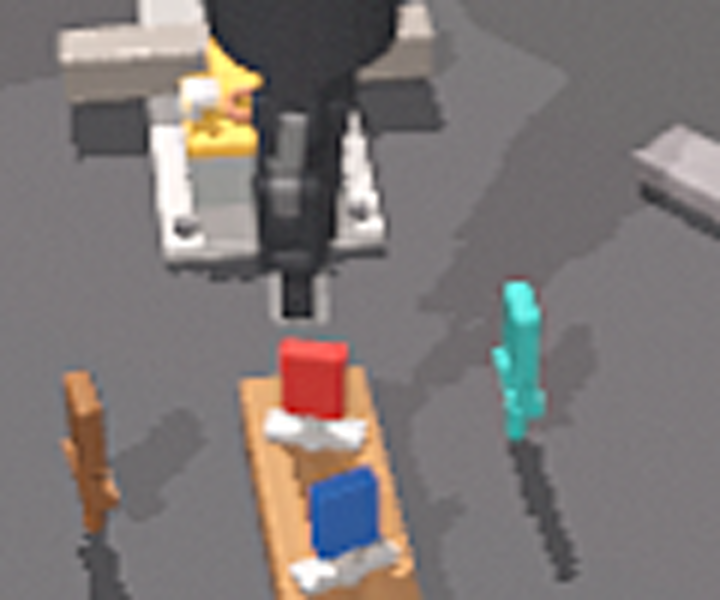

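View pics/t5.png

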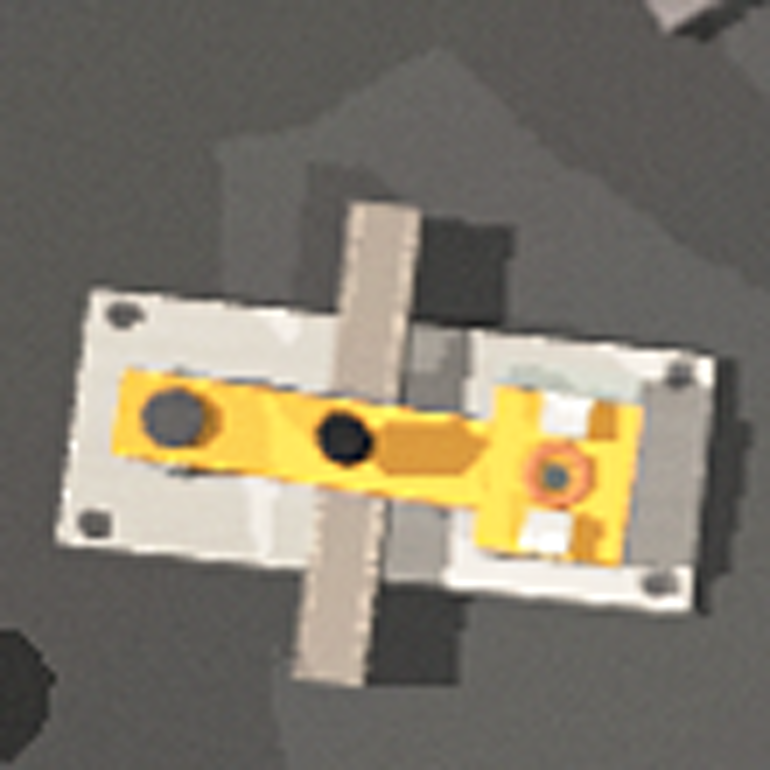

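Emit:
apply_moves([
  {"travel":[-0.002,0,0.035],"twist":[0,0,0],"claw":0.04},
  {"travel":[-0.002,0,0.06],"twist":[0,0,0],"claw":0.04},
  {"travel":[-0.002,0,0.07],"twist":[0,0,0],"claw":0.04},
  {"travel":[-0.002,0,0.07],"twist":[0,0,0],"claw":0.02},
  {"travel":[-0.002,0,0.07],"twist":[0,0,0],"claw":0.005},
  {"travel":[-0.002,0,0.07],"twist":[0,0,0],"claw":0.005},
  {"travel":[-0.002,0,0.07],"twist":[0,0,0],"claw":0.005},
  {"travel":[-0.002,0,0.07],"twist":[0,0,0],"claw":0.005},
], force=50)

```text
clock: 6.55
position: [0.4764, -0.1822, 0.0575]
tool_rot: [-3.141, 0.001, 2.809]
force: [-1.8, 1.2, 9.0]
grip_width: 0.0102
```

```bash
python3 pic.py side s6 210 190 120 100 6; python3 st.py
```

```text
6.6 [ 0.4764 -0.1822  0.0576] [-3.1414  0.0014  2.8086] F [-1.45  0.02  8.74] M [-0.012  0.3   -0.06 ] w 0.01 q [ 0.65  0.66 -0.54  2.01  0.58  0.63  0.96]
```

View pics/s6.png

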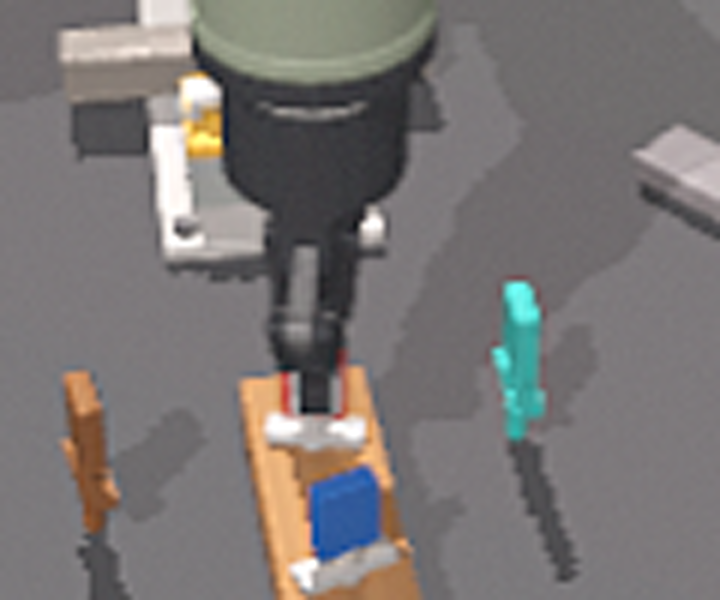

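Emit:
apply_moves([
  {"travel":[0,0,-0.01],"twist":[0,0,0],"claw":0.005},
  {"travel":[0,0,-0.03],"twist":[0,0,0],"claw":0.005},
  {"travel":[0,0,-0.06],"twist":[0,0,0],"claw":0.005},
  {"travel":[0,0,-0.1],"twist":[0,0,0],"claw":0.005},
  {"travel":[0,0,-0.1],"twist":[0,0,0],"claw":0.005},
  {"travel":[0,0,-0.1],"twist":[0,0,0],"claw":0.005},
])

```text
clock: 7.2
position: [0.4761, -0.1824, 0.1579]
tool_rot: [-3.141, 0.002, 2.808]
force: [-1.0, 0.3, -1.6]
grip_width: 0.0104
```

```bash
python3 pic.py side s7 210 180 120 100 6; python3 st.py .493 .047 .16 1.474;python3 pic.py top t7 180 180 110 110 7;python3 - <<'E'
from h import *
np.set_printoptions(precision=1,suppress=True)
t=load("t7")
g=lambda u,v,z:px2w(t,u/7+180-.5,v/7+180-.5,z)*1000
print(g(557,475,.054),g(557,475,.049),g(173,417,.054),g(568,413,.0625),g(549,532,.0625))
E
```

```text
7.25 [ 0.4756 -0.1821  0.1569] [-3.1412  0.0003  2.8087] F [-1.2   0.32 -0.81] M [-0.019  0.034  0.012] w 0.0107 q [ 0.75  0.51 -0.66  1.95  0.42  0.82  1.09]
[ 0.0584  0.2223 -0.0032] [-0.01  0.03 76.47]
[491.4  46.9  54. ] [491.8  47.1  49. ] [514.2 204.9  54. ] [516.1  42.4  62.5] [467.6  49.6  62.5]
```

View pics/s7.png

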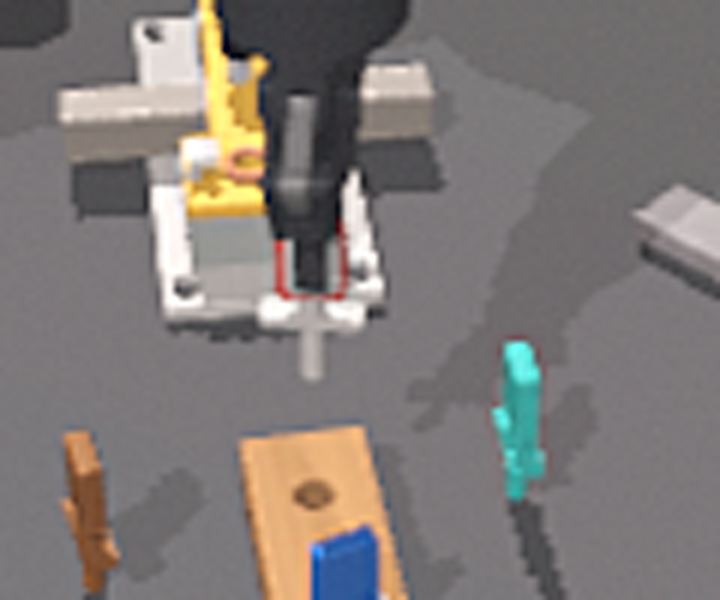

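View pics/t7.png

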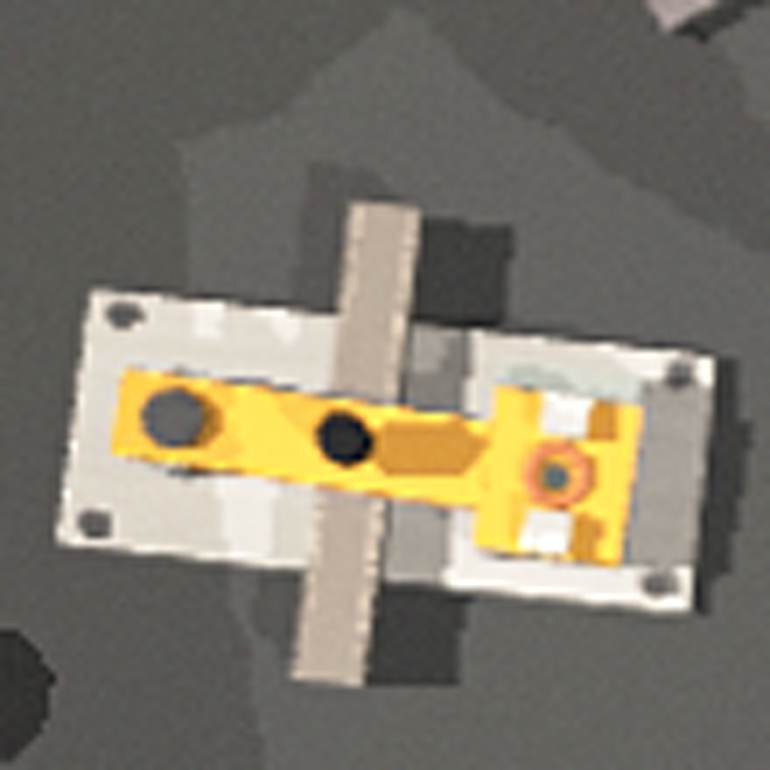

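Emit:
apply_moves([
  {"travel":[0.0584,0.2223,-0.003],"twist":[0,0,78.4],"claw":0.005},
  {"travel":[0.0584,0.2223,-0.003],"twist":[0,0,78.4],"claw":0.005},
  {"travel":[0.0584,0.2223,-0.003],"twist":[0,0,78.4],"claw":0.005},
  {"travel":[0.0584,0.2223,-0.003],"twist":[0,0,78.4],"claw":0.005},
  {"travel":[0.0584,0.2223,-0.003],"twist":[0,0,78.4],"claw":0.005},
  {"travel":[0.0584,0.2223,-0.003],"twist":[0,0,78.4],"claw":0.005},
  {"travel":[0.0584,0.2223,-0.003],"twist":[0,0,78.4],"claw":0.005},
  {"travel":[0.0584,0.2223,-0.003],"twist":[0,0,78.4],"claw":0.005},
  {"travel":[0.0584,0.2223,-0.003],"twist":[0,0,78.4],"claw":0.005},
  {"travel":[0.0584,0.2223,-0.003],"twist":[0,0,78.4],"claw":0.005},
])

```text
clock: 8.3
position: [0.4926, 0.0474, 0.1588]
tool_rot: [-3.14, 0.001, 1.435]
force: [-0.1, 0.6, -1.4]
grip_width: 0.0099
```

Emit:
apply_moves([
  {"travel":[0,0,0],"twist":[0,0,0],"claw":0.005},
  {"travel":[0,0,0],"twist":[0,0,0],"claw":0.005},
])

```text
clock: 8.5
position: [0.4928, 0.0474, 0.1591]
tool_rot: [-3.14, 0.0, 1.444]
force: [0.3, -0.3, -1.1]
grip_width: 0.0102
```

```bash
python3 pic.py side s8 210 140 100 75 8; python3 st.py .4925 .0465 .12 1.44
```

```text
8.55 [0.4929 0.0473 0.1592] [-3.1407  0.0002  1.4437] F [-0.56  0.8  -0.77] M [-0.035  0.025 -0.059] w 0.01 q [ 0.06  0.44 -0.36  1.99  0.22  0.75 -0.55]
[-0.0009 -0.0003  0.0392] [-0.05  0.01  0.21]
```

View pics/s8.png

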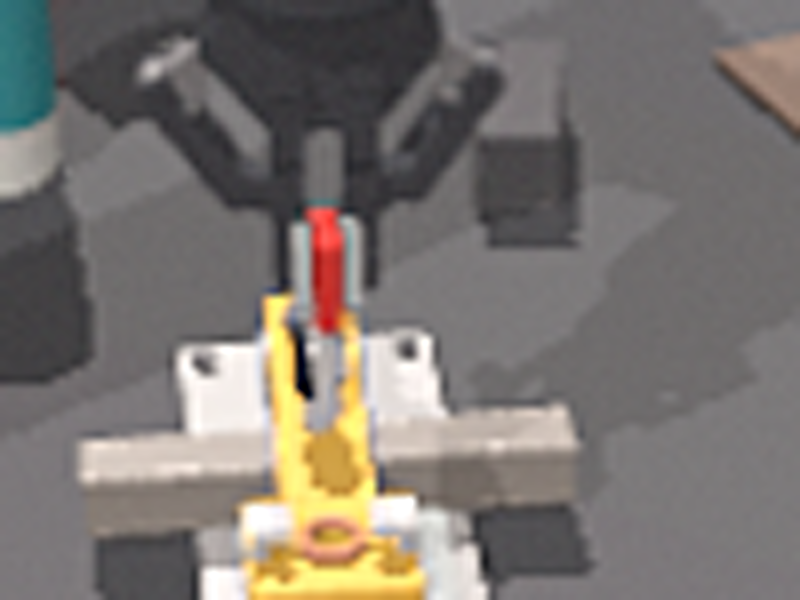

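Run:
```python
from h import *
np.set_printoptions(precision=1,suppress=True)
t=load("s8")
g=lambda u,v,z:px2w(t,u/8+210-.5,v/8+140-.5,z)*1000
print("tip",g(322,425,.1076),"collar",g(331,538,.054))
for P in [(.4929,.0473,.1076),(.4929,.0473,.1592+.014),(.4929,.0473,.054),(.4929,.0473,.1376)]:
    q=w2px(t,P)[0];print((q+.5-[210,140])*8)
```

```text
tip [488.3  43.1 107.6] collar [490.6  44.8  54. ]
[331.8 417.3]
[326.9 266.2]
[335.6 533.5]
[329.6 349.4]
```

Run:
```python
from h import *
t=load("s8");crop(t,240,160,25,36,16,"s8z")
```

```text
(no output)
```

View pics/s8z.png

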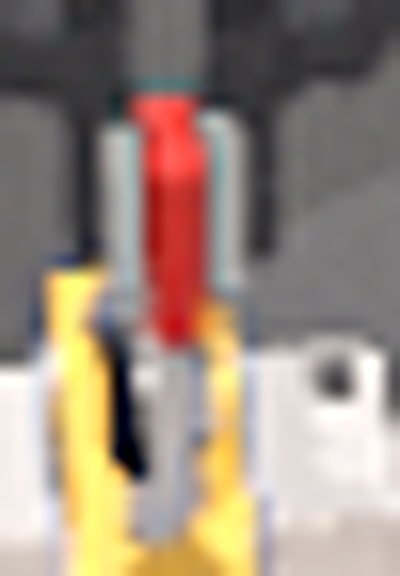

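Run:
```python
from h import *
t=load("s8");c=np.array([.4929,.0473]);yaw=1.4437;a=np.array([np.cos(yaw),np.sin(yaw)])
n=np.array([a[1],-a[0]])
zt=.1076
def pr(l,w,z): 
    P=(*(c+a*l+n*w),z);return ((w2px(t,P)[0]+.5-[240,160])*16).round(0)
print("fin near top L,R",pr(-.014,-.0055,zt+.08),pr(-.014,.0055,zt+.08),"far top",pr(.014,-.0055,zt+.08),pr(.014,.0055,zt+.08))
print("fin near bottom",pr(-.014,-.0055,zt+.044),pr(-.014,.0055,zt+.044))
print("wing near bottom",pr(-.021,-.007,zt+.03),pr(-.021,.007,zt+.03))
print("shank bottom L,R,near",pr(0,-.005,zt),pr(0,.005,zt),pr(-.005,0,zt))
im=cv2.imread("pics/s8z.png")
def seg(p,q): cv2.line(im,tuple(int(v) for v in p),tuple(int(v) for v in q),(255,0,255),1)
for l in(-.014,.014):
    seg(pr(l,-.0055,zt+.08),pr(l,.0055,zt+.08));seg(pr(l,-.0055,zt+.044),pr(l,.0055,zt+.044))
    for w in(-.0055,.0055): seg(pr(l,w,zt+.08),pr(l,w,zt+.044))
for w in(-.007,.007): seg(pr(-.021,w,zt+.03),pr(-.021,w,zt+.035));seg(pr(-.021,w,zt+.03),pr(.021,w,zt+.03))
for w in(-.005,.005): seg(pr(0,w,zt),pr(0,w,zt+.03))
cv2.imwrite("pics/s8m.png",im)
```

```text
fin near top L,R [146. 185.] [208. 181.] far top [136. 106.] [196. 103.]
fin near bottom [152. 357.] [213. 353.]
wing near bottom [149. 443.] [226. 439.]
shank bottom L,R,near [157. 516.] [210. 513.] [185. 529.]
```

View pics/s8m.png

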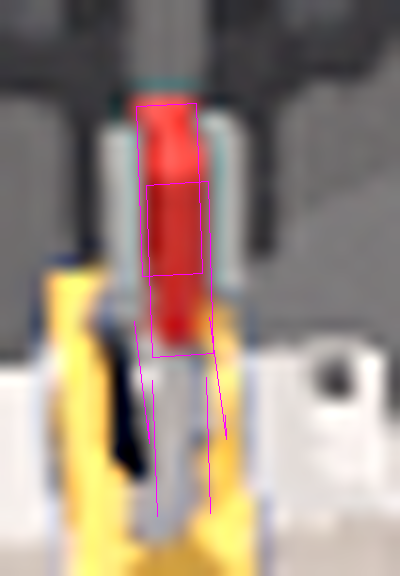

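Emit:
apply_moves([
  {"travel":[-0.0007,-0.0007,0.02],"twist":[0,0,0],"claw":0.005},
  {"travel":[-0.0007,-0.0007,0.04],"twist":[0,0,0],"claw":0.005},
  {"travel":[-0.0007,-0.0007,0.05],"twist":[0,0,0],"claw":0.005},
  {"travel":[-0.0007,-0.0007,0.052],"twist":[0,0,0],"claw":0.005},
  {"travel":[-0.0007,-0.0007,0.052],"twist":[0,0,0],"claw":0.005},
])

```text
clock: 9.05
position: [0.4925, 0.0467, 0.1078]
tool_rot: [-3.141, -0.0, 1.441]
force: [0.4, 0.2, -0.6]
grip_width: 0.0098
```

```bash
python3 pic.py side s9 225 155 60 60 10; python3 st.py .492 .0467 .097 1.44
```

```text
9.1 [0.4927 0.0467 0.1082] [ 3.1412 -0.0002  1.4412] F [-0.24  1.03  0.8 ] M [-0.042  0.044  0.029] w 0.01 q [ 0.03  0.52 -0.33  2.03  0.27  0.63 -0.6 ]
[-0.0001 -0.0007  0.0112] [ 0.02 -0.01  0.07]
```

View pics/s9.png

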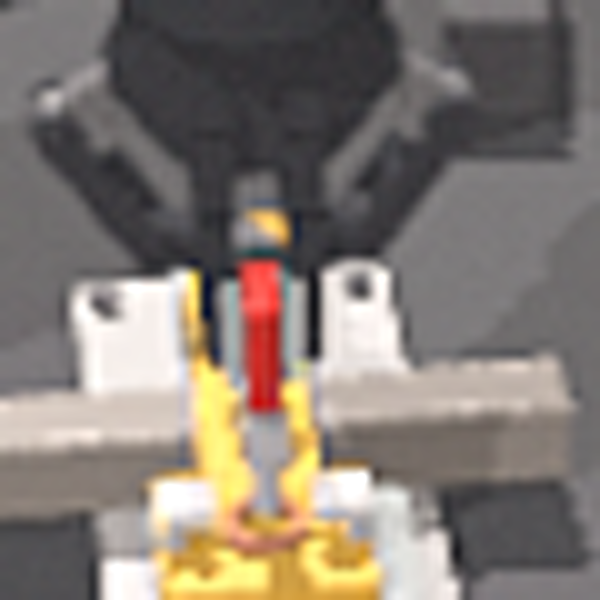

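Emit:
apply_moves([
  {"travel":[0,-0.0004,0.004],"twist":[0,0,0],"claw":0.005},
  {"travel":[0,-0.0004,0.008],"twist":[0,0,0],"claw":0.005},
  {"travel":[0,-0.0004,0.011],"twist":[0,0,0],"claw":0.005},
  {"travel":[0,-0.0004,0.011],"twist":[0,0,0],"claw":0.005},
])

```text
clock: 9.5
position: [0.4918, 0.0467, 0.0963]
tool_rot: [-3.141, 0.0, 1.441]
force: [-0.4, 0.2, -0.8]
grip_width: 0.0101
```

```bash
python3 st.py .492 .0467 .093 1.44
```

```text
9.5 [0.4918 0.0467 0.0963] [-3.141   0.0002  1.4408] F [-0.36  0.24 -0.81] M [-0.01  -0.017  0.005] w 0.0101 q [ 0.03  0.54 -0.32  2.04  0.28  0.61 -0.61]
[0.     0.0002 0.0033] [-0.03  0.01  0.05]
```

Emit:
apply_moves([
  {"travel":[0.0003,0.0015,0],"twist":[0,0,0],"claw":0.005},
  {"travel":[0.0003,0.0015,0.002],"twist":[0,0,0],"claw":0.005},
  {"travel":[0.0003,0.0015,0.004],"twist":[0,0,0],"claw":0.005},
  {"travel":[0.0003,0.0015,0.005],"twist":[0,0,0],"claw":0.005},
  {"travel":[0.0003,0.0015,0.006],"twist":[0,0,0],"claw":0.005},
  {"travel":[0.0003,0.0015,0.006],"twist":[0,0,0],"claw":0.005},
])

```text
clock: 10.1
position: [0.4934, 0.0467, 0.0905]
tool_rot: [-3.141, 0.0, 1.441]
force: [-2.3, -3.6, -2.9]
grip_width: 0.0101
```

```bash
python3 st.py .4935 .047 .086 1.44
```

```text
10.1 [0.4934 0.0467 0.0905] [-3.1412  0.0002  1.4408] F [-2.26 -3.64 -2.93] M [-0.756  0.487 -0.078] w 0.0101 q [ 0.02  0.55 -0.31  2.04  0.29  0.6  -0.62]
[0.0003 0.0001 0.0045] [-0.02  0.01  0.05]
```

Emit:
apply_moves([
  {"travel":[-0.0007,0,0],"twist":[0,0,0],"claw":0.005},
  {"travel":[-0.0007,0,0.001],"twist":[0,0,0],"claw":0.005},
  {"travel":[-0.0007,0,0.002],"twist":[0,0,0],"claw":0.005},
  {"travel":[-0.0007,0,0.002],"twist":[0,0,0],"claw":0.005},
])

```text
clock: 10.5
position: [0.4935, 0.0462, 0.0886]
tool_rot: [3.142, -0.0, 1.441]
force: [-1.4, -0.7, -2.1]
grip_width: 0.0104
```

```bash
python3 st.py .4935 .047 .086 1.44
```

```text
10.5 [0.4935 0.0462 0.0886] [ 3.1415 -0.0002  1.4409] F [-1.36 -0.66 -2.05] M [-0.242  0.35   0.005] w 0.0104 q [ 0.02  0.55 -0.31  2.04  0.29  0.59 -0.62]
[ 0.0008 -0.0001  0.0026] [ 0.   -0.01  0.05]
```

Emit:
apply_moves([
  {"travel":[0,0,0.001],"twist":[0,0,0],"claw":0.005},
  {"travel":[0,0,0.002],"twist":[0,0,0],"claw":0.005},
  {"travel":[0,0,0.003],"twist":[0,0,0],"claw":0.005},
  {"travel":[0,0,0.004],"twist":[0,0,0],"claw":0.005},
  {"travel":[0,0,0.004],"twist":[0,0,0],"claw":0.005},
])

```text
clock: 11.0
position: [0.4935, 0.0462, 0.0845]
tool_rot: [-3.141, -0.0, 1.441]
force: [-1.6, -0.7, -2.2]
grip_width: 0.0101
```

```bash
python3 st.py .4935 .047 .086 1.44; python3 pic.py side s10 225 155 60 60 10
```

```text
11.0 [0.4935 0.0462 0.0845] [-3.1415 -0.0001  1.4409] F [-1.6  -0.69 -2.16] M [-0.119  0.271 -0.04 ] w 0.0101 q [ 0.02  0.56 -0.31  2.04  0.29  0.58 -0.62]
[ 0.0008 -0.0001 -0.0015] [-0.01 -0.    0.05]
```

View pics/s10.png

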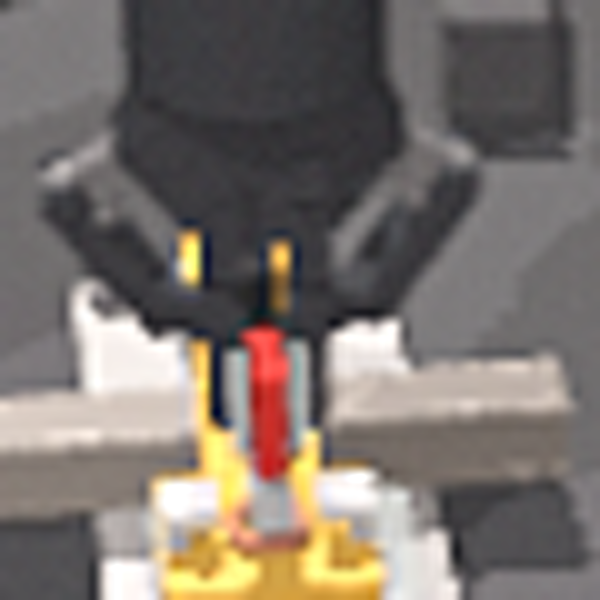

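Emit:
apply_moves([
  {"travel":[0,-0.0002,0.002],"twist":[0,0,0],"claw":0.005},
  {"travel":[0,-0.0002,0.004],"twist":[0,0,0],"claw":0.005},
  {"travel":[0,-0.0002,0.006],"twist":[0,0,0],"claw":0.005},
  {"travel":[0,-0.0002,0.008],"twist":[0,0,0],"claw":0.005},
  {"travel":[0,-0.0002,0.0095],"twist":[0,0,0],"claw":0.005},
  {"travel":[0,-0.0002,0.0105],"twist":[0,0,0],"claw":0.005},
  {"travel":[0,-0.0002,0.0105],"twist":[0,0,0],"claw":0.005},
], force=70)

```text
clock: 11.75
position: [0.4934, 0.0462, 0.0742]
tool_rot: [3.141, -0.0, 1.441]
force: [-1.6, -0.2, 5.4]
grip_width: 0.01
```

```bash
python3 st.py .4935 .047 .072 1.44; python3 pic.py side s11 225 155 60 60 10
```

```text
11.75 [0.4934 0.0462 0.0742] [ 3.1414 -0.0001  1.4409] F [-1.56 -0.24  5.45] M [ 0.017  0.37  -0.033] w 0.01 q [ 0.01  0.58 -0.3   2.05  0.3   0.56 -0.63]
[0.0008 0.     0.0022] [ 0.01 -0.    0.05]
```

View pics/s11.png

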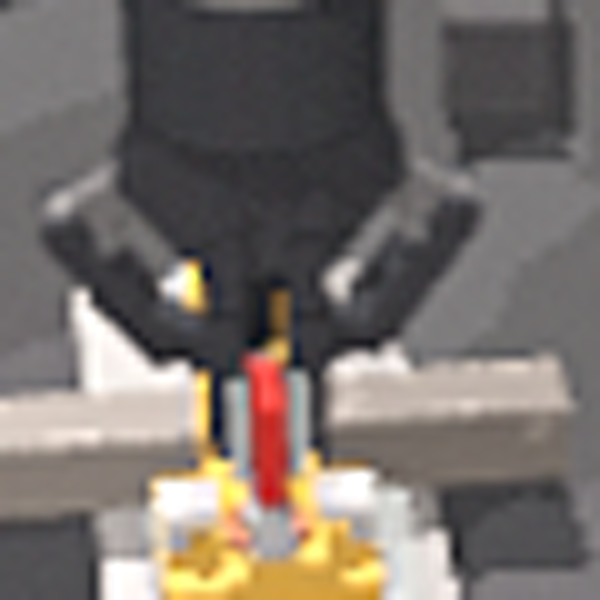

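Emit:
apply_moves([
  {"travel":[0,0,0.001],"twist":[0,0,0],"claw":0.005},
  {"travel":[0,0,0.002],"twist":[0,0,0],"claw":0.005},
  {"travel":[0,0,0.0023],"twist":[0,0,0],"claw":0.005},
  {"travel":[0,0,0.0023],"twist":[0,0,0],"claw":0.005},
])

```text
clock: 12.2
position: [0.4934, 0.0462, 0.0722]
tool_rot: [3.141, -0.0, 1.441]
force: [-2.2, 0.1, 9.5]
grip_width: 0.0095
```

```bash
python3 st.py .4935 .047 .072 1.44
```

```text
12.2 [0.4934 0.0462 0.0722] [ 3.1412 -0.0001  1.4408] F [-2.18  0.13  9.5 ] M [-0.049  0.544  0.036] w 0.0095 q [ 0.01  0.58 -0.29  2.05  0.31  0.55 -0.63]
[ 0.0008 -0.      0.0002] [ 0.02 -0.    0.05]
```

Emit:
apply_moves([
  {"travel":[0,0,0],"twist":[0,0,-8],"claw":0.005},
  {"travel":[0,0,0],"twist":[0,0,-16],"claw":0.005},
  {"travel":[0,0,0],"twist":[0,0,-24],"claw":0.005},
  {"travel":[0,0,0],"twist":[0,0,-32],"claw":0.005},
  {"travel":[0,0,0],"twist":[0,0,-32],"claw":0.005},
])

```text
clock: 12.7
position: [0.494, 0.0463, 0.0723]
tool_rot: [3.14, 0.0, 2.005]
force: [0.9, 0.1, 8.7]
grip_width: 0.0101
```

```bash
python3 st.py .4934 .0462 .072 3.012
```

```text
12.7 [0.494  0.0463 0.0723] [3.1399 0.     2.0045] F [0.91 0.13 8.75] M [ 0.109 -0.071  0.074] w 0.0101 q [ 0.12  0.6  -0.45  2.04  0.45  0.59 -0.2 ]
[ 0.0001 -0.0006  0.0003] [  0.09   0.05 -57.72]
```

Emit:
apply_moves([
  {"travel":[0,-0.0003,0.0003],"twist":[0,0,-8],"claw":0.005},
  {"travel":[0,-0.0003,0.0003],"twist":[0,0,-16],"claw":0.005},
  {"travel":[0,-0.0003,0.0003],"twist":[0,0,-24],"claw":0.005},
  {"travel":[0,-0.0003,0.0003],"twist":[0,0,-32],"claw":0.005},
  {"travel":[0,-0.0003,0.0003],"twist":[0,0,-40],"claw":0.005},
  {"travel":[0,-0.0003,0.0003],"twist":[0,0,-48],"claw":0.005},
  {"travel":[0,-0.0003,0.0003],"twist":[0,0,-56],"claw":0.005},
  {"travel":[0,-0.0003,0.0003],"twist":[0,0,-58],"claw":0.005},
  {"travel":[0,-0.0003,0.0003],"twist":[0,0,-58],"claw":0.005},
])

```text
clock: 13.6
position: [0.4938, 0.0463, 0.072]
tool_rot: [3.141, 0.001, 3.013]
force: [0.2, 0.6, 9.3]
grip_width: 0.0092
```

```bash
python3 st.py .4934 .0462 .072 3.012;python3 pic.py side s12 225 155 60 60 10
```

```text
13.6 [0.4938 0.0463 0.072 ] [3.1406 0.0014 3.0129] F [0.22 0.56 9.3 ] M [ 0.157 -0.102 -0.019] w 0.0092 q [ 0.31  0.66 -0.7   2.03  0.67  0.69  0.61]
[ 0.0004 -0.0002  0.    ] [0.06 0.08 0.05]
```

View pics/s12.png

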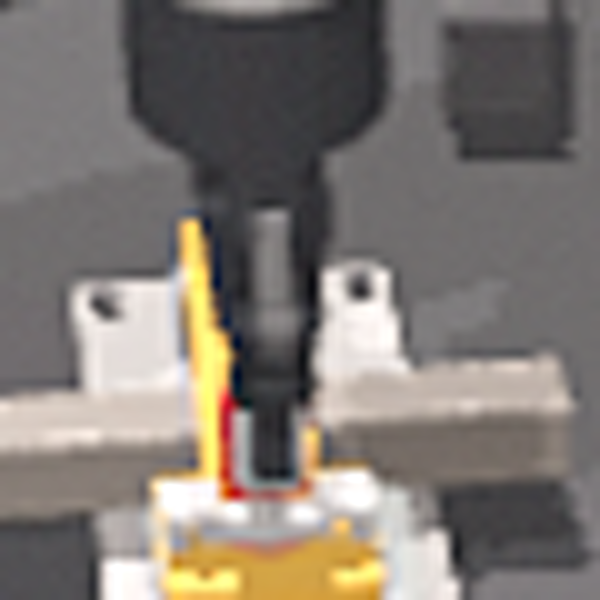

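Emit:
apply_moves([
  {"travel":[0,0,-0.001],"twist":[0,0,0],"claw":0.005},
  {"travel":[0,0,-0.0022],"twist":[0,0,0],"claw":0.005},
  {"travel":[0,0,-0.0022],"twist":[0,0,0],"claw":0.04},
  {"travel":[0,0,-0.0022],"twist":[0,0,0],"claw":0.04},
  {"travel":[0,0,-0.0022],"twist":[0,0,0],"claw":0.04},
])

```text
clock: 14.15
position: [0.4929, 0.046, 0.0736]
tool_rot: [-3.142, -0.0, 3.012]
force: [-0.1, -0.2, -0.7]
grip_width: 0.0402
```

Emit:
apply_moves([
  {"travel":[0,0,-0.01],"twist":[0,0,0],"claw":0.04},
  {"travel":[0,0,-0.04],"twist":[0,0,0],"claw":0.04},
  {"travel":[0,0,-0.08],"twist":[0,0,0],"claw":0.04},
  {"travel":[0,0,-0.12],"twist":[0,0,0],"claw":0.04},
  {"travel":[0,0,-0.12],"twist":[0,0,0],"claw":0.04},
])

```text
clock: 14.65
position: [0.4948, 0.0467, 0.1986]
tool_rot: [3.14, 0.006, 3.012]
force: [0.6, 0.8, -0.2]
grip_width: 0.0401
```

```bash
python3 st.py .4 -.3 .22 2.5;python3 pic.py side s13 225 155 60 60 10
```

```text
14.65 [0.4948 0.0467 0.1986] [3.1405 0.0062 3.0116] F [ 0.57  0.85 -0.22] M [-0.057  0.015 -0.004] w 0.0401 q [ 0.44  0.47 -0.86  1.94  0.45  0.92  0.8 ]
[ 0.0489 -0.356  -0.0221] [ 0.15  0.33 29.31]
```

View pics/s13.png

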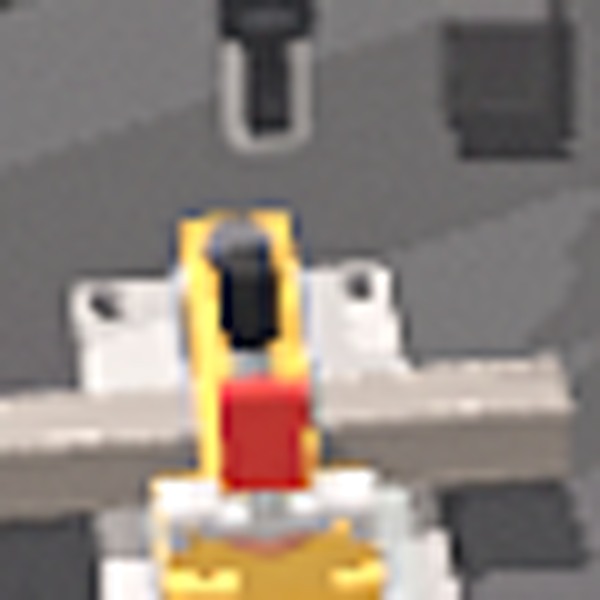

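Emit:
apply_moves([
  {"travel":[0.0,-0.05,-0.03],"twist":[0,0,0],"claw":0.04},
  {"travel":[0.0,-0.1,-0.03],"twist":[0,0,0],"claw":0.04},
  {"travel":[0.0,-0.15,-0.03],"twist":[0,0,0],"claw":0.04},
  {"travel":[0.0,-0.2,-0.03],"twist":[0,0,0],"claw":0.04},
  {"travel":[0.0,-0.25,-0.03],"twist":[0,0,0],"claw":0.04},
  {"travel":[0.0,-0.3,-0.03],"twist":[0,0,0],"claw":0.04},
  {"travel":[0.0,-0.3,-0.03],"twist":[0,0,0],"claw":0.04},
  {"travel":[0.0,-0.3,-0.03],"twist":[0,0,0],"claw":0.04},
])

```text
clock: 15.5
position: [0.4532, -0.2526, 0.223]
tool_rot: [3.141, -0.001, 3.009]
force: [0.7, 0.8, -0.1]
grip_width: 0.0397
```

```bash
python3 st.py;python3 pic.py side s14 225 155 60 60 10;python3 pic.py top t14 180 180 110 110 7
python3 - <<'E'
from h import *
t=load("t14");s=load("s14")
im=t["frame"]; print(np.argwhere(redmask(t,240,225,40,40)).shape)
ms=[redmask(t,240,225,40,40),redmask(s,235,180,40,40)]
# shoulder .0525 -> fin .0665-.1025
for z in (.0505,.0525,.0545,.058): print(z,fitbox([t,s],ms,(.4935,.0465,-.13),z+.014,z+.05,.028,.011))
E
```

```text
15.5 [ 0.4532 -0.2526  0.223 ] [ 3.1408 -0.0014  3.0087] F [ 0.74  0.83 -0.12] M [ 0.015 -0.021 -0.023] w 0.0397 q [ 1.01  0.47 -0.83  1.86  0.41  1.    1.45]
(37, 2)
0.0505 (array([ 0.49133715,  0.04723581, -0.15215455]), np.float64(89.96875))
0.0525 (array([ 0.49176565,  0.04698656, -0.16512839]), np.float64(89.640625))
0.0545 (array([ 0.49069817,  0.04696812, -0.16635331]), np.float64(90.203125))
0.058 (array([0.48358001, 0.04072974, 1.38214154]), np.float64(74.390625))
```

View pics/s14.png

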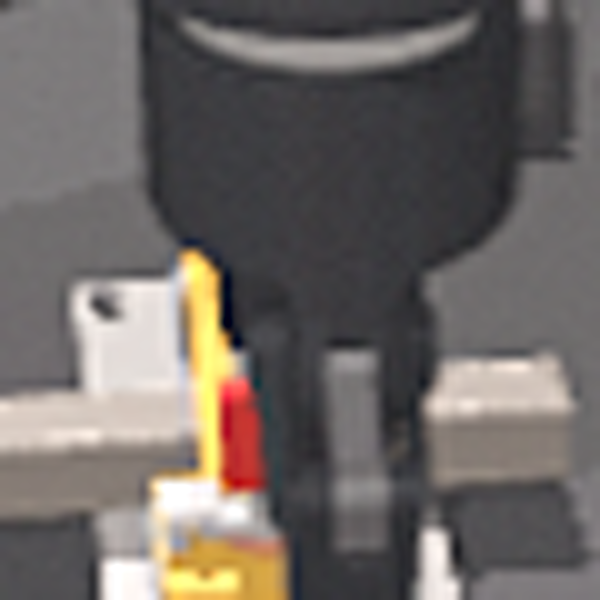

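View pics/t14.png

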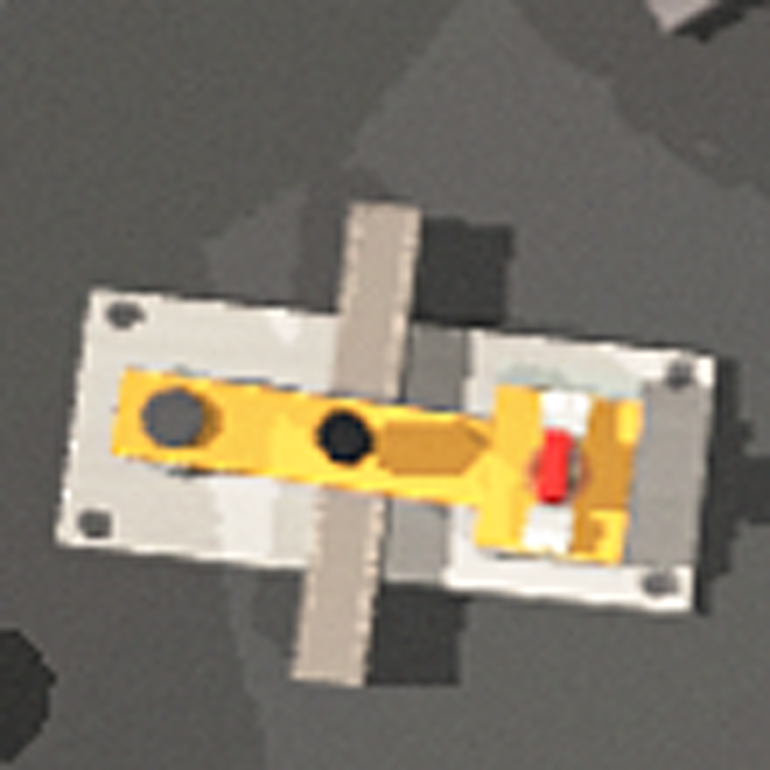

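Run:
```python
from h import *
t=load("t14");s=load("s13")
ms=[redmask(t,240,225,40,40),redmask(s,235,180,40,40)]
for z in (.0465,.0505,.0525,.0545,.0565,.0595): print(z,fitbox([t,s],ms,(.4925,.0465,-.13),z+.014,z+.05,.028,.011))
cv2.imwrite("pics/t14f.png",t["frame"])
crop(s,240,185,30,30,20,"s13z")
```

```text
0.0465 (array([ 0.49231478,  0.04822904, -0.16705051]), np.float64(53.09375))
0.0505 (array([ 0.49217018,  0.04731009, -0.15681014]), np.float64(44.46875))
0.0525 (array([ 0.49198069,  0.0467114 , -0.14108525]), np.float64(43.78125))
0.0545 (array([ 0.49182924,  0.04694749, -0.16677399]), np.float64(43.984375))
0.0565 (array([ 0.49125274,  0.04586954, -0.16620471]), np.float64(49.15625))
0.0595 (array([ 0.49153279,  0.04573405, -0.13992038]), np.float64(60.328125))
```

View pics/s13z.png

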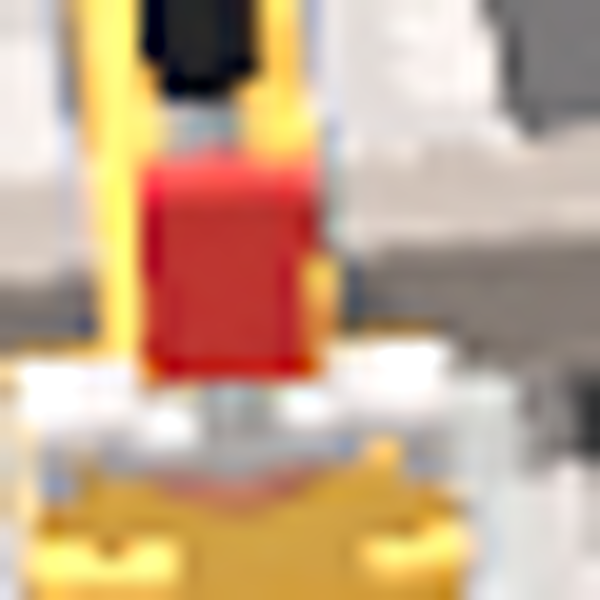

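View pics/t14f.png

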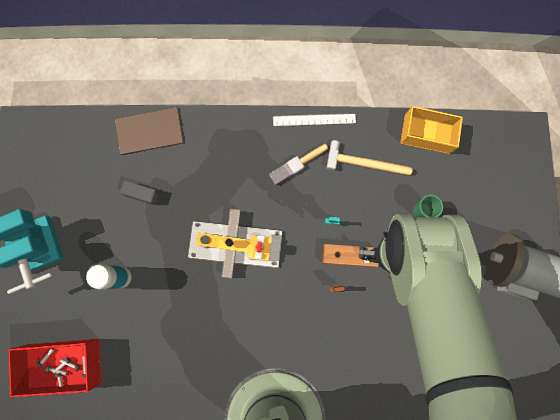

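```bash
python3 -c "
from workcell import bot
print(bot.job_done())"
```

```text
the job is handed in; nothing more can be done
None
```

The red thumbscrew is locked in the fixture, and I handed the job in at about 15.6 s of the 72 s allowed. The hand-in reports no verdict.

**What I did**
1. I gripped the black handle and swung the yellow arm from about 0.75 rad to about -0.04 rad, so its hole sat over the nut plate's hole, which is about 5 mm to the fixture's -x side.
2. I took the red screw from the rack and lowered it through the arm and the nut plate. The sideways force while feeling for the hole stayed under about 4.5 N.
3. I pressed it against the collar with about 11 N. The shoulder was at about 50.5 mm, by the grip height.
4. I turned it 90 degrees, eased it up against the keepers, let go and backed away.

**Last checks**
- **Wings:** the top and side pictures show them in line with both keepers and under their roofs.
- **Height:** fitting the red fin in both pictures gave a best shoulder height of 52.5 mm, the locked value. The fit separates heights only to about 2 mm.
- **Turn:** the fitted fin angle was about -0.14 to -0.17 rad against -0.13 expected, within what the pictures can resolve.
- **Position:** the fitted screw position was 1 to 1.5 mm from the gripper's reading, within the 2 mm camera calibration.
- **One disagreement, resolved:** midway, one side picture made the shank look tilted. This was most likely the handle's grey stem behind it, and the screw then went in freely.
- **Other objects:** in the last top picture nothing else looked moved. The blue screw was partly hidden by the gripper in that picture, and I did not measure it again.

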